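# Lock the clean-out cover of the sander's dust box

## Robot

A 6-joint arm with a two-finger parallel gripper is mounted at the origin on the work surface. World frame = base frame: x ahead of the robot, y to its left, z up, the work surface at z = 0. Lengths are in m, angles in rad, forces in N, time in s.
With the tool pointing down it reaches from about 0.35 to 0.975 m from the base axis. Payload 4.9 kg.
Tool frame: the origin (TCP) lies on the centre line of the jaws, within the pads' length; the fingertips stand 8 mm ahead of it and the grasp point (between the pads) lies 11 mm behind it; z points along the fingers, y is the direction in which the jaws open and shut (so a half turn about z gives the same grasp; the last joint's range is limited). The gripper opens to 85 mm and grips with 20 to 120 N. Pads are 22 mm wide; open, the fingers measure 114 mm over their backs; the gripper's body (76 mm by 85 mm) begins 54 mm behind the grasp point. The pads swing forward as they close: fully open they stand 13 mm farther back than shut.
Start: joints at [1.187, 0.053, 1.613, -0, 1.476, -0.119], TCP at [0.164, 0.603, 0.239] pointing down, gripper open.
Joint ranges: [-3.01, 3.01], [-1.01, 2.22], [0.06, 2.58], [-1.02, 4.17], [0.09, 2.62], [-3.14, 3.14]. Speed limits (rad/s): [2.57, 2.57, 3.14, 3.14, 3.14, 3.14].

## Interface

Orientations are given as a unit quaternion [w, x, y, z].
In Python, from plant import manip gives the robot as it stands.
- The arm moves only by the tool step_arm, never from a script. Its argument "deltas" is a list of rows, each a list of 7 numbers: the shift along the tool's x, y, z in m, then the turn, a rotation vector about the tool's x, y, z in rad, then the gripper command: -1 is fully open, 1 is shut, values between are in proportion. In form: [[dx, dy, dz, ax, ay, az, hand], ...]. A call has 1 to 20 rows; each row is the pose to reach, as a shift and turn from the pose commanded when the call began, along the tool's axes at that moment; what a row does not reach only later rows make up. A row lasts 1/10 s, in which the tool goes at most 50 mm and 8.59 degrees, less where a joint would pass 70% of its speed; a pose out of reach is approached as far as the arm can. A call with a gripper value outside its range is refused whole. The fingers move at their own pace and stop on an object; the grip force is fixed at half the most. Time passes only in rows, so rows that repeat a pose let the fingers close. It gives the time, the measured TCP pose, the force and the opening at its end, in the units of the state.
- manip.state(): the state, without advancing time (a new reading comes with each control period).
- manip.grab_frame(name): name is "scene" or "top" or "wrist"; returns the picture (400x640x3 uint8, red, green, blue); there is no depth.
- manip.get_calibration(name): a dict with "fov_y" (degrees; the focal length in pixels is half the picture's height over the tangent of half this angle, whatever the lens; pixels are square), "cx", "cy" (the principal point, pixels), "dist_coeffs" ([k1, k2, p1, p2, k3] as OpenCV has them; the pictures are not rectified), "R" (3x3) and "t" (3): a world point X has camera coordinates R X + t. Camera axes: x right, y down, z forward; pixel columns grow to the right and rows downward; lengths in m; the calibration is good to about 2 mm. A picture is of the moment at which its call begins: read the wrist's pose just before it. get_calibration takes no time and is no camera call; for the wrist camera it gives the pose at the moment of the call.
- manip.job_done(): hands the job in, once; it reports no verdict.
The state is a dict: "time": time; "joint_pos": joint angles; "joint_vel": joint speeds; "joint_efforts": joint torques, N m; "tool_pos": TCP position; "tool_rot": TCP orientation; "contact_force": force on the tool from outside, world axes, zero at the start; "ft_torque": the same for the moment, N m; "gripper_width": opening from 0.0 (shut) to 1.0 (fully open).
Only numpy, scipy, OpenCV 4.12 (cv2) and the standard library are available. Lean on these libraries where they do the work, as an engineer would, in place of code of your own. Each camera call takes 0.05 s, during which the arm holds its last target.

## Task

Pick up the blue cover by its red knob, seat it fully and flat in the opening on top of the grey dust box, then push the knob in until it bottoms and, keeping it pushed in, turn it a quarter turn clockwise so that its stud catches and locks the cover. Press gently, with no more than about 25 N: the catch is light. Let go at the end and do not disturb the other things on the bench.

Things in the scene. Friction and masses are not known exactly. Their poses are not given: they have to be found in the camera images.
- dustbox: grey steel dust box, 200 (x) x 160 (y) x 70 high, fixed to the bench; origin at the centre of its underside, z up. A round pipe stub (52 across, 30 long) stands out of its +x side
- opening (a point): centre of the rectangular opening in the box's top, level with the top face (70 above the bench); axes as the box. 104 (x) x 74 (y). In it sits a brass catch with a slot, 32 along x, 12 wide, for the stud's cross pin. The catch is screwed up or down: its height differs by up to 6 either way from box to box and is not measured
- cover: loose blue steel cover, about 0.4 kg with its knob; origin at the centre of the skirt's underside, z up. Plate 140 (x) x 110 (y) x 6 thick; under it a skirt 100 (x) x 70 (y), 16 deep, plugs into the opening with 2 clearance a side, long side along the opening's long side, either way round
- cover_seat (a point): centre of the underside of the cover's plate, 16 above the cover's origin; meets the point 'opening' when seated. The cover may be lifted and carried by its knob; nothing else holds it up
- knob (a point): centre of the red wing knob in the middle of the cover: a bar 42 long (its x) x 14 wide (its y, grip across this) x 26 high, centred 51 above cover_seat (45 above the plate's top) when not pushed: 67 above the bench while the cover lies there. A spring holds it up: 3 N at first, 0.25 N more per mm. 32 of free height between knob and plate, at most 23 of travel
- pin (a point): centre of the stud's cross pin under the plate, 25 long (its x, in line with the knob's bar), 5 wide, 4 high; 9 below cover_seat when not pushed. Cover seated and bar along the opening's x, a push takes it through the slot: clear below after 8 to 20 of travel, and 1.8 further it bottoms on the catch's floor, a sharp rise above the spring's 5 to 9 N. Only in between can it turn
- stud (a joint): angle of the knob in the cover: 0 unlocked (bar along the cover's x), grows clockwise seen from above to a stop at 1.57 (bar along the cover's y). Friction 0.04 N m. Turned short of the clear depth, the slot's sides block it. Turned fully and let go, the spring lifts the pin 2 into notches: locked, the knob staying 6 to 18 lower than at the start
- spoon_a_mid (a point): pale wooden spoon lying flat, about 200 long, 14 high; its middle. A bystander: leave alone
- spoon_b_mid (a point): darker wooden spoon lying flat, about 200 long, 14 high; its middle. A bystander: leave alone
- turner_mid (a point): wooden turner (flat spatula) lying flat, about 260 long, 9 high; its middle. A bystander: leave alone
- sandblock_mid (a point): cork sanding block 100 x 55 x 32; its middle. A bystander: leave alone
- oil_mid (a point): upright amber bottle, 56 across, 130 high; its middle. A bystander: leave alone
- dustbrush_mid (a point): hand brush lying flat; its middle. A bystander: leave alone
Mind the look-alikes: they are no part of the job. What is shaped like the cover but orange or pink is not meant.

How it is judged:
On the way, in this order (a step that is already met when the one before it is completed fails the run):
1. the cover is seated flat in the opening (horizontal distance between cover_seat and opening below 0.005 m and z of cover_seat in the frame of opening below 0.003 m and angle between cover_seat's own z axis and vertical below 0.04 rad and angle between the x axis of cover_seat and the x axis of opening, either way round below 0.15 rad), for 0.2 s.
2. the knob is pushed in and turned a quarter turn (all of step 1 and value of joint stud above 1.3 rad and z of knob in the frame of cover_seat below 0.047 m), for 0.2 s.
At the end, for the whole second after the job is handed in: The cover lies flat in the opening (centre within 5 mm, under 3 mm above the box's top, tilt under 0.04 rad, sides parallel within 0.15 rad), the stud is turned past 1.3 rad and the knob stays at least 4 mm lower in the cover than at the start (caught under the catch), with the cover at rest (all of step 2 and linear speed of cover below 0.02 m/s); the robot touches nothing.
It fails at once if the cover or its stud is pressed against the box or its catch with more than 32 N (contact force between cover and dustbox above 32 N).
It fails at once if a bystander is moved by more than 3 cm (distance of any of spoon_a_mid, spoon_b_mid, turner_mid, sandblock_mid, oil_mid, dustbrush_mid from where it was at the start of the episode above 0.03 m).
It also fails if it takes over 61 s, if anything falls off the work surface, if the arm or the gripper's body presses on something with over 40 N, if the wrist force passes 120 N, or if a joint passes its speed limit or range.

## Working session

There is one attempt and no reset: what is moved stays moved. The work goes in short steps, Python scripts to look and compute and a tool call to move; the robot and the scene stay as the last step left them, time stands still between calls to the robot, and variables do not carry over. Pictures are saved under pics/ and viewed, and the job is handed in when it is done.

Besides the shell and the picture viewer there is one more tool, called after ">>>" in YAML: its name, and indented under it one key for each argument. step_arm: Moves the arm, as the interface text tells. Its arguments: {"type":"object","properties":{"deltas":{"type":"array"}},"required":["deltas"]}

```bash
ls; mkdir -p pics; python3 - <<'E'
from plant import manip
import cv2
print(manip.state())
for n in ["scene","top","wrist"]:
    c=manip.get_calibration(n); print(n,c)
    cv2.imwrite(f"pics/{n}0.png",manip.grab_frame(n)[:,:,::-1])
E
```

```text
pics
{'time': 0.0, 'joint_pos': array([ 1.18700383e+00,  5.33606542e-02,  1.61430224e+00, -1.55243416e-05,
        1.47602260e+00, -1.18993022e-01]), 'joint_vel': array([-1.20437996e-03,  3.70165826e-04,  5.59248406e-05, -5.60853879e-05,
        6.63503358e-06, -9.41875827e-04]), 'joint_efforts': array([ 1.02257844e-03, -3.93672645e+01, -3.70182788e+01,  5.49893537e-05,
        6.96119983e-03, -1.39931394e-06]), 'tool_pos': array([0.16333922, 0.60263979, 0.23805574]), 'tool_rot': array([-2.52815966e-04,  1.32012448e-01,  9.91247506e-01, -1.01544728e-03]), 'contact_force': array([-0.59663383,  0.26269431, -0.55169258]), 'ft_torque': array([ 0.04496756,  0.0249051 , -0.0309381 ]), 'gripper_width': 1.001167144105842}
scene {'fov_y': 44.99464091833983, 'cx': 317.7272256556554, 'cy': 197.9050381230699, 'dist_coeffs': array([-0.10322132,  0.        ,  0.        ,  0.        ,  0.        ]), 'R': array([[ 0.83785279,  0.54589278,  0.0019448 ],
       [ 0.37952706, -0.57994152, -0.72085161],
       [-0.39237982,  0.60470564, -0.6930867 ]]), 't': array([-0.41948631, -0.1028116 ,  1.52039274])}
top {'fov_y': 56.97244648804652, 'cx': 324.3377058195121, 'cy': 200.62014524877776, 'dist_coeffs': array([-0.08562985,  0.        ,  0.        ,  0.        ,  0.        ]), 'R': array([[ 0.00410808, -0.9998371 ,  0.01757526],
       [-0.98692922, -0.00688524, -0.16100715],
       [ 0.16110193, -0.0166841 , -0.98679674]]), 't': array([-9.43248871e-04,  4.72645838e-01,  1.21510263e+00])}
wrist {'fov_y': 70.8405043929427, 'cx': 319.3064981570754, 'cy': 200.45732716597183, 'dist_coeffs': array([-0.05029695,  0.        ,  0.        ,  0.        ,  0.        ]), 'R': array([[ 0.26177443,  0.96512734, -0.00183477],
       [ 0.92107367, -0.24925691,  0.29915597],
       [ 0.28826627, -0.08000134, -0.95420246]]), 't': array([-0.62481264, -0.03722596,  0.37944581])}
```

View pics/scene0.png

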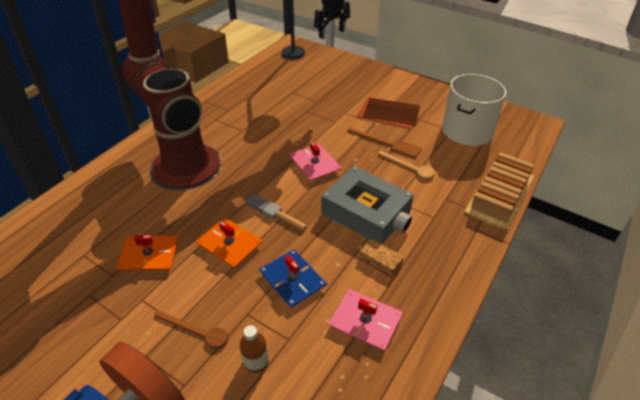

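View pics/top0.png

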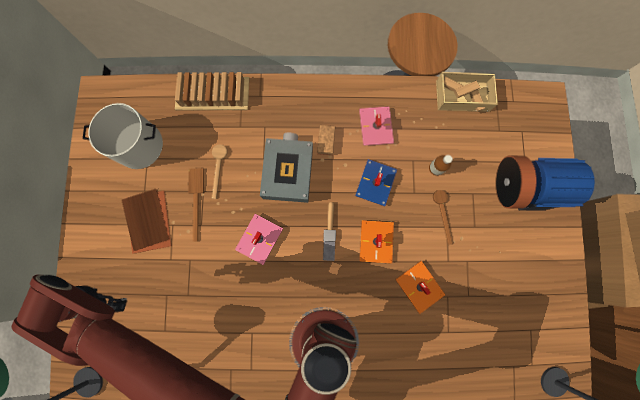

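View pics/wrist0.png

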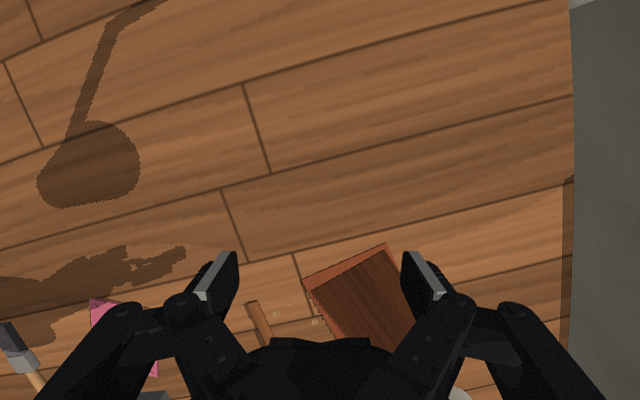

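The only blue cover is at top (377,183) / scene (293,278). The look-alikes are orange at top (378,241) and (421,287), and pink at (376,125) and (260,238). I'll confirm in enlarged crops.

```bash
python3 - <<'E'
import cv2
t=cv2.imread("pics/top0.png"); s=cv2.imread("pics/scene0.png")
def crop(im,x,y,w,h,k,n): cv2.imwrite(n,cv2.resize(im[y:y+h,x:x+w],None,fx=k,fy=k,interpolation=cv2.INTER_CUBIC))
crop(t,250,120,160,100,5,"pics/c_top.png")
crop(s,250,160,170,150,4.5,"pics/c_scene.png")
E
```

```text
(no output)
```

View pics/c_top.png

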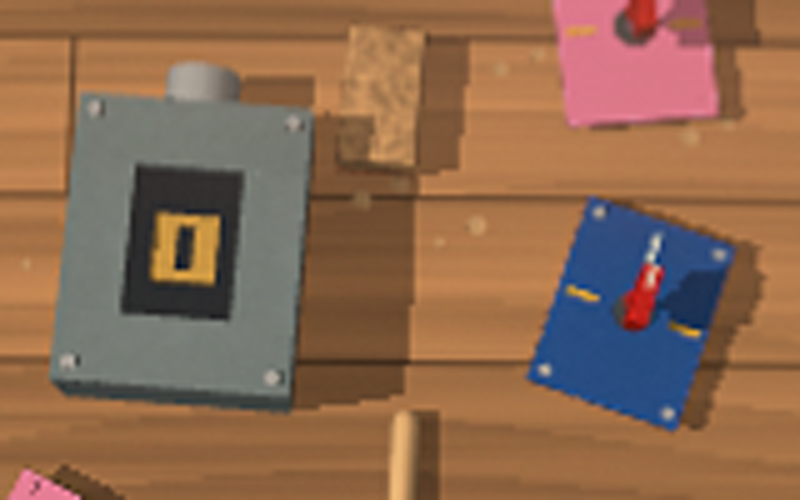

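View pics/c_scene.png

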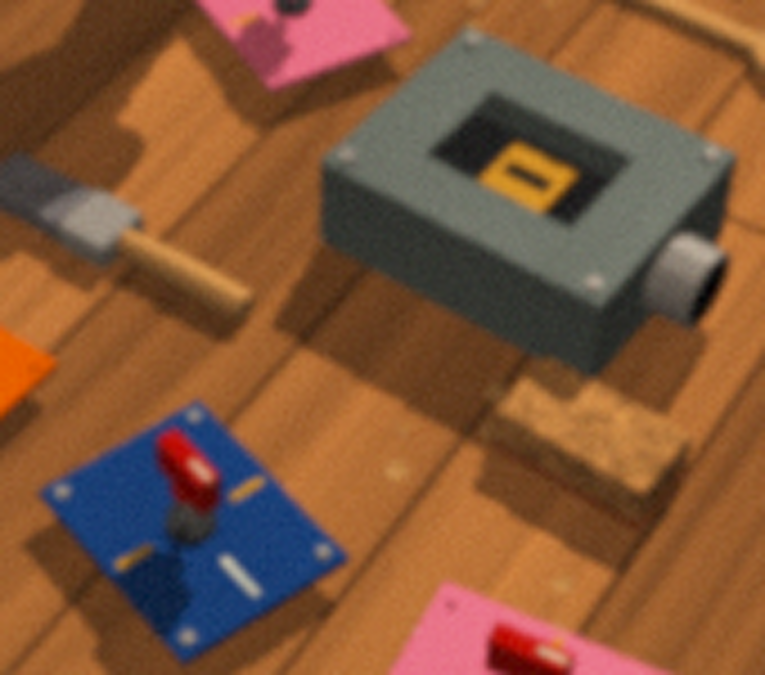

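Crops confirm it: blue plate with red knob at top (377,183). Its bar lies along the plate's long side, in line with the white mark. Box opening is at top (287,169). First triangulation follows.

```bash
cat > h.py <<'E'
import numpy as np, cv2
def K(c):
    f=200/np.tan(np.radians(c['fov_y'])/2)
    return np.array([[f,0,c['cx']],[0,f,c['cy']],[0,0,1]])
def ray(c,p):
    n=cv2.undistortPoints(np.array([[p]],float),K(c),c['dist_coeffs'])[0,0]
    R=np.array(c['R']);C=-R.T@np.array(c['t']); d=R.T@np.array([n[0],n[1],1.]); return C,d/np.linalg.norm(d)
def onz(c,p,z):
    C,d=ray(c,p); return C+d*(z-C[2])/d[2]
def tri(obs):
    A=np.zeros((3,3));b=np.zeros(3);
    rs=[ray(c,p) for c,p in obs]
    for C,d in rs:
        P=np.eye(3)-np.outer(d,d);A+=P;b+=P@C
    X=np.linalg.solve(A,b); return X,[float(np.linalg.norm((np.eye(3)-np.outer(d,d))@(X-C))) for C,d in rs]
def proj(c,X):
    R=np.array(c['R']); r,_=cv2.Rodrigues(R)
    return cv2.projectPoints(np.array(X,float).reshape(-1,3),r,np.array(c['t'],float),K(c),c['dist_coeffs'])[0][:,0]
E
python3 - <<'E'
from h import *
from plant import manip
T=manip.get_calibration("top");S=manip.get_calibration("scene")
tp=lambda x,y:((x+.5)/5-.5+250,(y+.5)/5-.5+120)
sp=lambda x,y:((x+.5)/4.5-.5+250,(y+.5)/4.5-.5+160)
# top order: far-left, far-right, near-right, near-left (far=+x, left=+y)
to=[(137,166),(243,172),(231,319),(122,312)]
so=[(632,158),(578,226),(432,152),(492,93)]
tc=[(592,198),(735,245),(676,430),(530,378)]
sc=[(347,556),(185,662),(40,495),(198,400)]
for nm,a,b in(("open",to,so),("cover",tc,sc)):
    P=[]
    for p,q in zip(a,b):
        X,e=tri([(T,tp(*p)),(S,sp(*q))]);P.append(X);print(nm,X.round(4),np.round(e,4))
    P=np.array(P);print(P.mean(0).round(4), 'long',np.degrees(np.arctan2(*(P[0]+P[1]-P[2]-P[3])[[1,0]])), np.linalg.norm(P[0]-P[3]),np.linalg.norm(P[0]-P[1]))
    P=np.array([onz(T,tp(*p),.07 if nm=="open" else .022) for p in a]);print('z',P.mean(0).round(4), np.degrees(np.arctan2(*(P[0]+P[1]-P[2]-P[3])[[1,0]])))
E
```

```text
open [0.6307 0.1635 0.07  ] [0.0003 0.0003]
open [0.6289 0.0928 0.0691] [0.0022 0.0022]
open [0.5259 0.0985 0.0717] [0.0015 0.0015]
open [0.5294 0.1705 0.0684] [0.0004 0.0004]
[0.5787 0.1313 0.0698] long -3.5899529796850533 0.10165612953197786 0.07069424044567653
z [0.5779 0.1307 0.07  ] -3.8467914753364347
cover [ 0.625  -0.1518  0.0212] [0.0005 0.0005]
cover [ 0.5913 -0.2535  0.0203] [0.0006 0.0006]
cover [ 0.4598 -0.2083  0.0187] [0. 0.]
cover [ 0.4952 -0.1065  0.0224] [0.0003 0.0003]
[ 0.5428 -0.18    0.0206] long -19.098551059223244 0.1373960468197876 0.10714298964657981
z [ 0.5425 -0.1798  0.022 ] -19.045574913082497
```

```bash
cat >> h.py <<'E'
from scipy.spatial.transform import Rotation as Ro
def Rt(s): q=np.array(s['tool_rot']);return Ro.from_quat(q[[1,2,3,0]]).as_matrix()
def yaw(s): R=Rt(s);return np.degrees(np.arctan2(R[1,0],R[0,0]))
E
python3 - <<'E'
from h import *
from plant import manip
s=manip.state();W=manip.get_calibration("wrist")
R=Rt(s);p=s['tool_pos'];C=-W['R'].T@W['t']
print("cam in tool",R.T@(C-p),"\naxes in tool",(R.T@W['R'].T).round(3), yaw(s))
Rc=W['R']@R; off=R.T@(C-p)
# downward tool with yaw a
def pred(pos,a,X):
    a=np.radians(a);Rn=np.array([[np.cos(a),np.sin(a),0],[np.sin(a),-np.cos(a),0],[0,0,-1]])
    c=dict(W);c['R']=Rc@Rn.T;c['t']=-c['R']@(np.array(pos)+Rn@off);return proj(c,X)
for pos,a in(([.63,.15,.25],164.8),([.58,.135,.25],164.8),([.66,.135,.25],164.8)):
    print(pos,pred(pos,a,[[.578,.131,.07],[.631,.163,.07],[.526,.098,.07]]).round(0))
for pos in ([.63,-.19,.25],[.66,-.22,.25]):
    print(pred(pos,160.9,[[.5427,-.18,.08],[.5427,-.18,.022],[.625,-.152,.022],[.46,-.208,.022]]).round(0))
X=np.array([.62,.13,.25]);print("to A tool",R.T@(X-p))
X=np.array([.60,-.19,.25]);print("to B tool",R.T@(X-p))
E
```

```text
cam in tool [ 0.07792027  0.00080169 -0.13384494] 
axes in tool [[-0.    -0.954 -0.299]
 [ 1.    -0.    -0.   ]
 [ 0.    -0.299  0.954]] 164.82952350620505
[0.63, 0.15, 0.25] [[290. 144.]
 [330. 181.]
 [246. 104.]]
[0.58, 0.135, 0.25] [[315. 183.]
 [352. 218.]
 [274. 146.]]
[0.66, 0.135, 0.25] [[295. 113.]
 [336. 153.]
 [250.  71.]]
[[300. 105.]
 [303. 106.]
 [345. 162.]
 [256.  45.]]
[[318.  65.]
 [318.  73.]
 [361. 131.]
 [271.   8.]]
to A tool [-0.56440546 -0.33683386 -0.01120148]
to B tool [-0.62884383 -0.6509158  -0.01072129]
```

>>> step_arm:
  deltas:
    - [-0.04,-0.024,0,0,0,0.068,-1]
    - [-0.081,-0.048,0,0,0,0.068,-1]
    - [-0.121,-0.072,0,0,0,0.068,-1]
    - [-0.161,-0.096,0,0,0,0.068,-1]
    - [-0.202,-0.12,0,0,0,0.068,-1]
    - [-0.242,-0.144,0,0,0,0.068,-1]
    - [-0.282,-0.168,0,0,0,0.068,-1]
    - [-0.322,-0.192,0,0,0,0.068,-1]
    - [-0.363,-0.216,0,0,0,0.068,-1]
    - [-0.403,-0.24,0,0,0,0.068,-1]
    - [-0.443,-0.264,0,0,0,0.068,-1]
    - [-0.484,-0.288,0,0,0,0.068,-1]
    - [-0.524,-0.313,0,0,0,0.068,-1]
    - [-0.564,-0.337,0,0,0,0.068,-1]
    - [-0.564,-0.337,0,0,0,0.068,-1]
    - [-0.564,-0.337,0,0,0,0.068,-1]
    - [-0.564,-0.337,0,0,0,0.068,-1]

```text
time: 1.85
tool_pos: [0.619, 0.1311, 0.2389]
tool_rot: [-0.001, 0.165, 0.986, 0.0]
contact_force: [-0.6, -0.3, 0.4]
gripper_width: 1.004
```

```bash
cat > snap.py <<'E'
import sys,pickle
from h import *
from plant import manip
n=sys.argv[1]
s=manip.state();c=manip.get_calibration("wrist");im=manip.grab_frame("wrist")
pickle.dump((s,c),open(f"{n}.pkl","wb"));cv2.imwrite(f"pics/{n}.png",im[:,:,::-1])
print(s['time'],s['tool_pos'].round(4),yaw(s),s['contact_force'].round(2),s['gripper_width'])
E
python3 snap.py wA
```

```text
1.85 [0.619  0.1311 0.2389] 160.9728153300287 [-0.57 -0.34  0.43] 1.0044330536308268
```

View pics/wA.png

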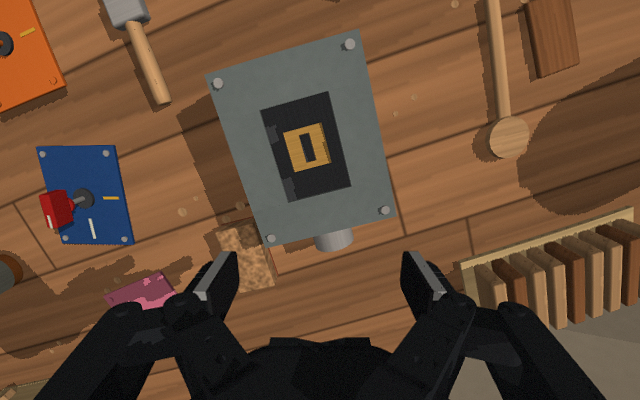

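```bash
python3 - <<'E'
import cv2
t=cv2.imread("pics/wA.png")
cv2.imwrite("pics/wAc.png",cv2.resize(t[80:210,250:360],None,fx=4.5,fy=4.5,interpolation=cv2.INTER_CUBIC))
E
```

```text
(no output)
```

View pics/wAc.png

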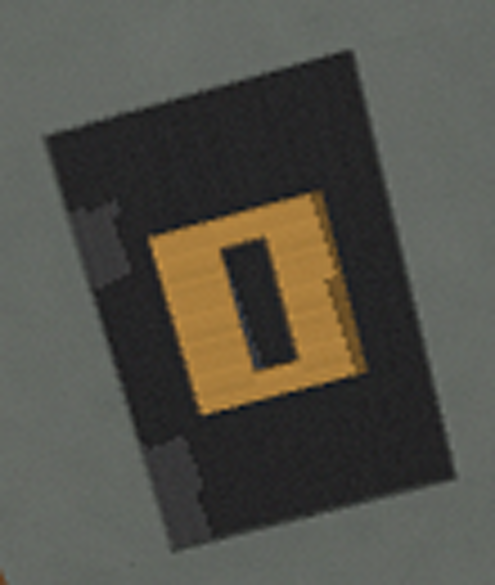

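>>> step_arm:
  deltas:
    - [0,-0.05,0.001,0,0,0,-1]
    - [0.0,-0.1,0.001,0,0,0,-1]
    - [0,-0.15,0.001,0,0,0,-1]
    - [0,-0.2,0.001,0,0,0,-1]
    - [0,-0.25,0.001,0,0,0,-1]
    - [0.02,-0.29,0.001,0,0,0,-1]
    - [0.02,-0.29,0.001,0,0,0,-1]
    - [0.02,-0.29,0.001,0,0,0,-1]

```text
time: 2.7
tool_pos: [0.5057, -0.1367, 0.2386]
tool_rot: [0.001, 0.166, 0.986, 0.0]
contact_force: [-0.2, -1.0, -0.9]
gripper_width: 1.003
```

```bash
sleep 1; python3 snap.py wB
```

```text
2.7 [ 0.5057 -0.1367  0.2386] 160.9183901060316 [-0.24 -0.95 -0.87] 1.003475569553811
```

View pics/wB.png

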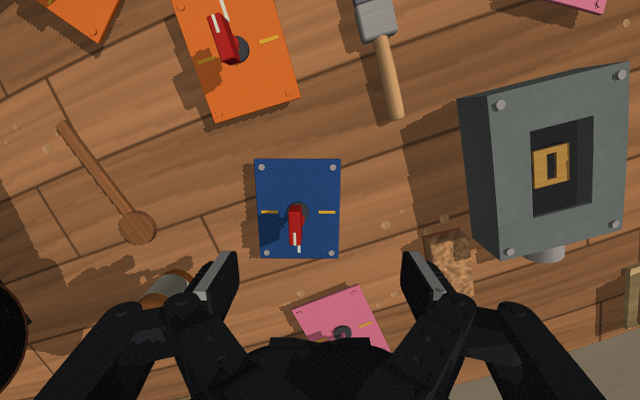

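```bash
python3 - <<'E'
import cv2
t=cv2.imread("pics/wB.png")
cv2.imwrite("pics/wBc.png",cv2.resize(t[150:270,240:355],None,fx=5,fy=5,interpolation=cv2.INTER_CUBIC))
cv2.imwrite("pics/wBd.png",cv2.resize(t[100:230,510:610],None,fx=4.5,fy=4.5,interpolation=cv2.INTER_CUBIC))
E
```

```text
(no output)
```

View pics/wBc.png

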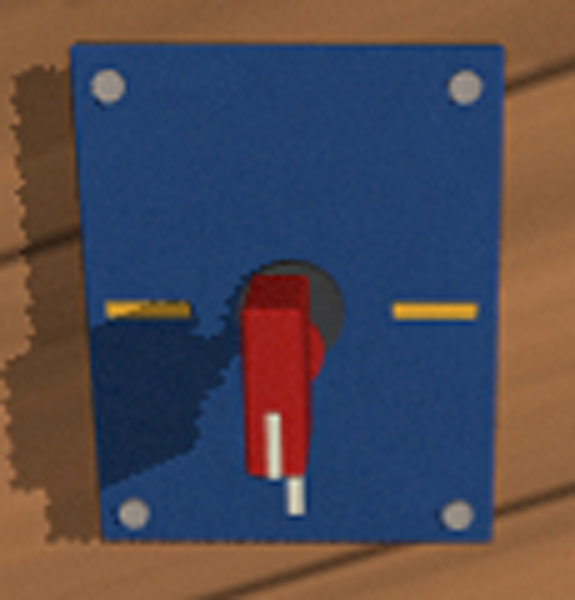

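View pics/wBd.png

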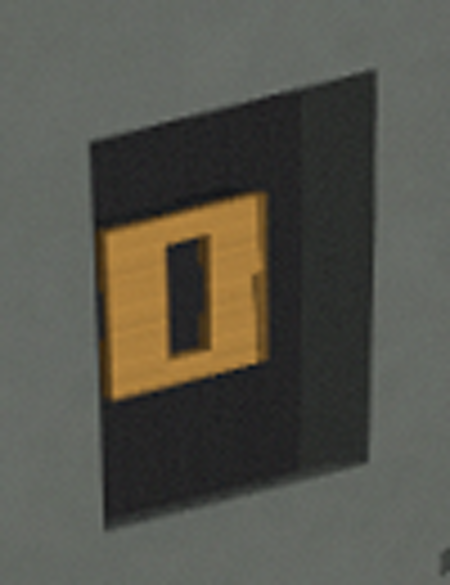

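```bash
python3 - <<'E'
from h import *
from plant import manip
import pickle
sA,A=pickle.load(open("wA.pkl","rb"));sB,B=pickle.load(open("wB.pkl","rb"))
T=manip.get_calibration("top");S=manip.get_calibration("scene")
f=lambda k,ox,oy:(lambda x,y:((x+.5)/k-.5+ox,(y+.5)/k-.5+oy))
a=f(4.5,250,80);b=f(5,240,150);d=f(4.5,510,100);tp=f(5,250,120);sp=f(4.5,250,160)
def rep(nm,P):
    P=np.array(P);v=P[0]+P[1]-P[2]-P[3];w=P[0]+P[3]-P[1]-P[2]
    print(nm,P.mean(0).round(4),'long',np.degrees(np.arctan2(v[1],v[0])).round(2),'short-90',np.degrees(np.arctan2(w[1],w[0])).round(2)-90,'L',np.linalg.norm(v)/2,'W',np.linalg.norm(w)/2)
oA=[(456,478),(173,552),(44,134),(353,50)]
oB=[(368,462),(105,530),(90,143),(376,70)]
rep("openA z.07",[onz(A,a(*p),.07) for p in oA])
rep("openB z.07",[onz(B,d(*p),.07) for p in oB])
P=[tri([(A,a(*p)),(B,d(*q))]) for p,q in zip(oA,oB)]
print([x[1] for x in P]);rep("openAB",[x[0] for x in P])
to=[(137,166),(243,172),(231,319),(122,312)]
rep("openT",[onz(T,tp(*p),.07) for p in to])
cB=[(492,541),(102,541),(71,45),(503,45)]
rep("coverB z.022",[onz(B,b(*p),.022) for p in cB])
tc=[(592,198),(735,245),(676,430),(530,378)]
P=[tri([(B,b(*p)),(T,tp(*q))]) for p,q in zip(cB,tc)]
print([x[1] for x in P]);rep("coverBT",[x[0] for x in P])
kB=[(306,475),(247,475),(243,310),(309,306)]
rep("knobB z.08",[onz(B,b(*p),.08) for p in kB])
E
```

```text
openA z.07 [0.5765 0.1324 0.07  ] long -4.25 short-90 -4.280000000000001 L 0.1034313008232176 W 0.07300328076451931
openB z.07 [0.5763 0.1316 0.07  ] long -4.17 short-90 -4.1299999999999955 L 0.10290446409011089 W 0.07337062787391208
[[3.879685127780524e-05, 3.879685127803804e-05], [0.00017046476576166968, 0.0001704647657616318], [0.0004639038008739897, 0.0004639038008740126], [5.4247135218911966e-05, 5.424713521913037e-05]]
openAB [0.5767 0.1323 0.0692] long -4.21 short-90 -4.1299999999999955 L 0.10345134211615982 W 0.07326665777536719
openT [0.5779 0.1307 0.07  ] long -3.85 short-90 -3.1500000000000057 L 0.1016889806149057 W 0.07249932940028789
coverB z.022 [ 0.541  -0.1779  0.022 ] long -19.31 short-90 -19.08 L 0.13909993704012305 W 0.10872660916775564
[[0.0013485725836767223, 0.0013485725836766748], [0.000846944332038896, 0.0008469443320389851], [0.001185250246439811, 0.0011852502464398966], [0.0009256197584854425, 0.0009256197584855334]]
coverBT [ 0.5411 -0.1791  0.0267] long -19.32 short-90 -16.730000000000004 L 0.14265149812132882 W 0.10952615060405212
knobB z.08 [ 0.5411 -0.1772  0.08  ] long -20.46 short-90 -17.14 L 0.04073470926274284 W 0.014092385353879182
```

>>> step_arm:
  deltas:
    - [-0.02,-0.012,0.03,0,0,0,-1]
    - [-0.047,-0.0275,0.06,0,0,0.003,-1]
    - [-0.047,-0.0275,0.1,0,0,0.003,-1]
    - [-0.047,-0.0275,0.1,0,0,0.003,-1]
    - [-0.047,-0.0275,0.1,0,0,0.003,-1]

```text
time: 3.25
tool_pos: [0.5416, -0.1769, 0.1379]
tool_rot: [-0.001, 0.166, 0.986, 0.0]
contact_force: [0.8, 0.4, 0.7]
gripper_width: 0.997
```

```bash
python3 snap.py wC
```

```text
3.25 [ 0.5416 -0.1769  0.1379] 160.89543816909466 [0.81 0.37 0.67] 0.997490444161879
```

View pics/wC.png

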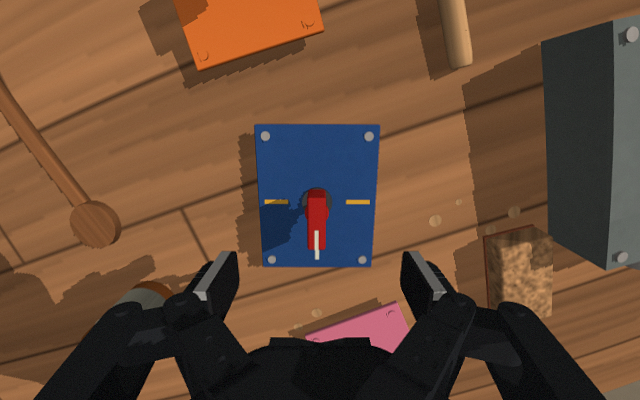

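Knob's end face is at about (316,246) and the plate's corners at (255,125), (380,125), (372,266) and (262,266). All four agree with the earlier measurement, and the knob is centred between the jaws.

```bash
python3 - <<'E'
import cv2
t=cv2.imread("pics/wC.png")
cv2.imwrite("pics/wCc.png",cv2.resize(t[115:275,245:390],None,fx=3.7,fy=3.7,interpolation=cv2.INTER_CUBIC))
E
```

```text
(no output)
```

View pics/wCc.png

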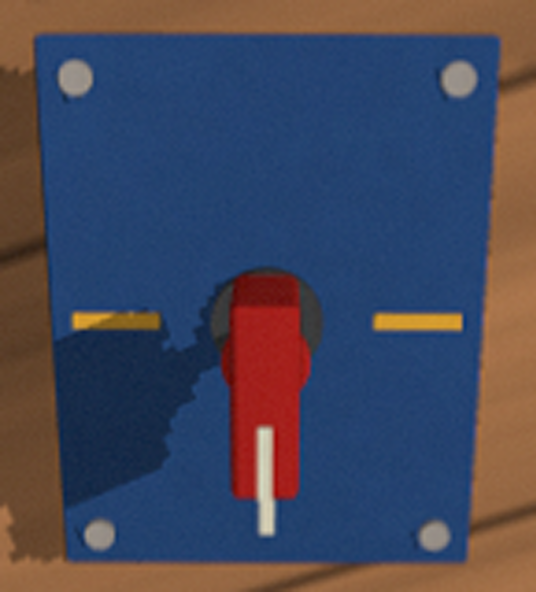

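```bash
python3 - <<'E'
from h import *
import pickle
sB,B=pickle.load(open("wB.pkl","rb"));sC,C=pickle.load(open("wC.pkl","rb"))
f=lambda k,ox,oy:(lambda x,y:((x+.5)/k-.5+ox,(y+.5)/k-.5+oy))
b=f(5,240,150);c=f(3.7,245,115)
def rep(nm,P):
    P=np.array(P);v=P[0]+P[1]-P[2]-P[3];w=P[0]+P[3]-P[1]-P[2]
    print(nm,P.mean(0).round(4),'long',np.degrees(np.arctan2(v[1],v[0])).round(2),'short-90',np.degrees(np.arctan2(w[1],w[0])).round(2)-90,'L',np.linalg.norm(v)/2,'W',np.linalg.norm(w)/2)
cC=[(466,561),(68,561),(36,35),(499,37)];cB=[(492,541),(102,541),(71,45),(503,45)]
rep("coverC",[onz(C,c(*p),.022) for p in cC])
kB=[(306,475),(247,475),(243,310),(309,306)];kC=[(298,498),(232,498),(231,306),(300,306)]
rep("knobC",[onz(C,c(*p),.08) for p in kC])
rep("knobBC",[tri([(B,b(*p)),(C,c(*q))])[0] for p,q in zip(kB,kC)])
rep("coverBC",[tri([(B,b(*p)),(C,c(*q))])[0] for p,q in zip(cB,cC)])
E
```

```text
coverC [ 0.5416 -0.1785  0.022 ] long -19.32 short-90 -19.239999999999995 L 0.13834915844458215 W 0.10829013966709652
knobC [ 0.5414 -0.1783  0.08  ] long -19.43 short-90 -19.11 L 0.04098941214258366 W 0.013392522678381391
knobBC [ 0.5444 -0.1793  0.0707] long -19.74 short-90 -27.85 L 0.03997444037761541 W 0.015861011528262057
coverBC [ 0.5414 -0.1778  0.019 ] long -18.62 short-90 -21.049999999999997 L 0.13754038199653923 W 0.10955863236725959
```

>>> step_arm:
  deltas:
    - [-0.0003,-0.0013,0.025,0,0,0.004,-1]
    - [-0.0003,-0.0013,0.05,0,0,0.004,-1]
    - [-0.0003,-0.0013,0.07,0,0,0.004,-1]
    - [-0.0003,-0.0013,0.078,0,0,0.004,-1]
    - [-0.0003,-0.0013,0.078,0,0,0.004,-1]
    - [-0.0003,-0.0013,0.078,0,0,0.004,0]
    - [-0.0003,-0.0013,0.078,0,0,0.004,0.5]
    - [-0.0003,-0.0013,0.078,0,0,0.004,1]
    - [-0.0003,-0.0013,0.078,0,0,0.004,1]
    - [-0.0003,-0.0013,0.078,0,0,0.004,1]
    - [-0.0003,-0.0013,0.078,0,0,0.004,1]
    - [-0.0003,-0.0013,0.078,0,0,0.004,1]
    - [-0.0003,-0.0013,0.078,0,0,0.004,1]
    - [-0.0003,-0.0013,0.078,0,0,0.004,1]

```text
time: 4.7
tool_pos: [0.5416, -0.1799, 0.0605]
tool_rot: [0.0, 0.169, 0.986, -0.0]
contact_force: [0.7, 0.9, 1.9]
gripper_width: 0.151
```

```bash
python3 snap.py wD
```

```text
4.7 [ 0.5416 -0.1799  0.0605] 160.53247205844525 [0.71 0.85 1.89] 0.15121280770518547
```

View pics/wD.png

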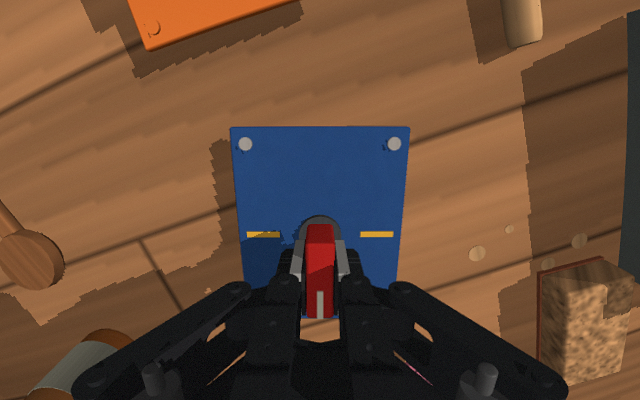

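>>> step_arm:
  deltas:
    - [0,0,-0.005,0,0,0,1]
    - [0,0,-0.015,0,0,0,1]
    - [0,0,-0.03,0,0,0,1]
    - [0,0,-0.05,0,0,0,1]
    - [0,0,-0.07,0,0,0,1]
    - [0,0,-0.09,0,0,0,1]
    - [0,0,-0.11,0,0,0,1]
    - [0,0,-0.11,0,0,0,1]
    - [0,0,-0.11,0,0,0,1]
    - [0,0,-0.11,0,0,0,1]

```text
time: 5.75
tool_pos: [0.5405, -0.1795, 0.1689]
tool_rot: [-0.001, 0.169, 0.986, 0.0]
contact_force: [-0.4, -0.2, -2.9]
gripper_width: 0.154
```

```bash
python3 snap.py wE; python3 - <<'E'
from plant import manip
import cv2
im=manip.grab_frame("scene");cv2.imwrite("pics/sE.png",cv2.resize(im[140:320,200:440,::-1],None,fx=3,fy=3,interpolation=cv2.INTER_CUBIC))
E
```

```text
5.75 [ 0.5405 -0.1795  0.1689] 160.52782769263047 [-0.39 -0.22 -2.91] 0.15366692478555888
```

View pics/wE.png

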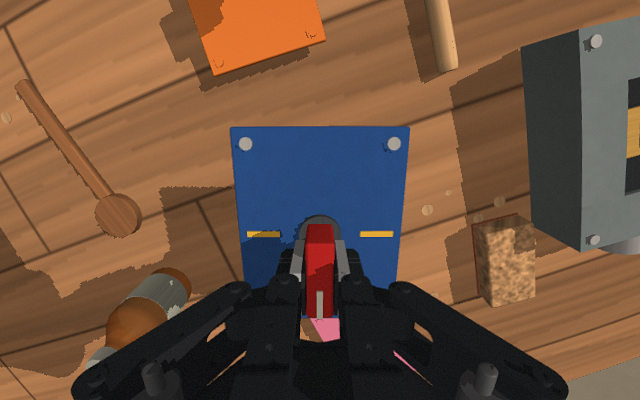

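View pics/sE.png

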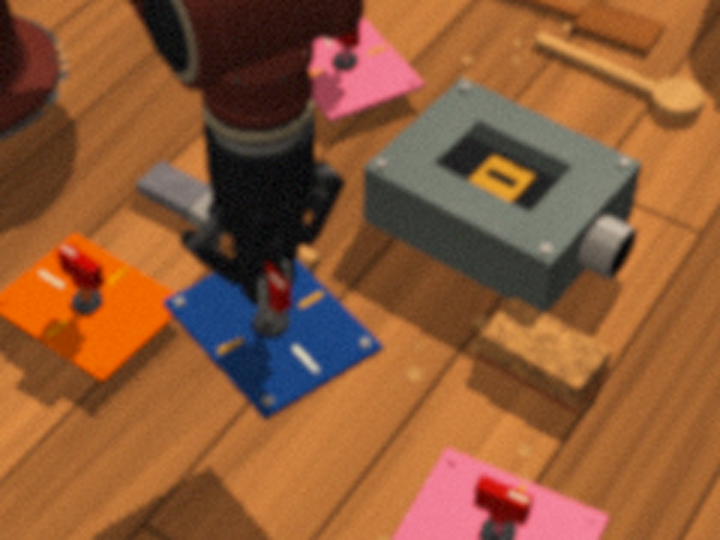

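```bash
python3 - <<'E'
import cv2
t=cv2.imread("pics/wE.png")
cv2.imwrite("pics/wEc.png",cv2.resize(t[110:160,220:420],None,fx=4,fy=4,interpolation=cv2.INTER_CUBIC))
E
```

```text
(no output)
```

View pics/wEc.png

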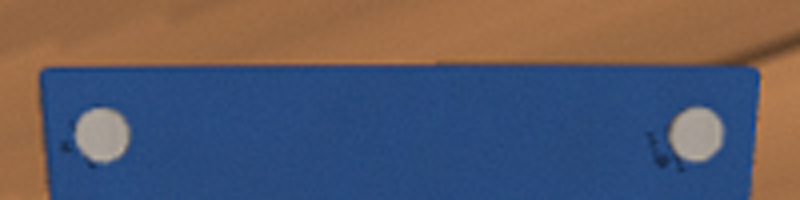

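```bash
python3 - <<'E'
from h import *
import pickle
s,C=pickle.load(open("wE.pkl","rb"));R=Rt(s);p=s['tool_pos']
c=lambda x,y:((x+.5)/4-.5+220,(y+.5)/4-.5+110)
zt=.1689-.0605+.022
q=[R.T@(onz(C,c(*a),zt)-p) for a in((41,67),(759,66),(103,135),(697,135))];print(np.round(q,4))
# target
psi=np.radians(175.8);tx=np.array([np.cos(psi),np.sin(psi)])
off=(q[0]+q[1])/2-[.07,0,0];print('cover centre in tool',off)
Rn=np.array([[np.cos(psi),np.sin(psi),0],[np.sin(psi),-np.cos(psi),0],[0,0,-1]])
tgt=np.array([.5765,.132,0])-Rn@[off[0],off[1],0];print(tgt)
tgt[2]=p[2];print('delta tool',R.T@(tgt-p),'turn',np.radians(yaw(s)-175.8))
E
```

```text
[[ 0.0703 -0.0528  0.0386]
 [ 0.0705  0.0546  0.0386]
 [ 0.0602 -0.0442  0.0386]
 [ 0.0602  0.046   0.0386]]
cover centre in tool [0.00040793 0.00091628 0.03863658]
[0.57683973 0.13105631 0.        ]
delta tool [6.92367171e-02 3.04933680e-01 2.33603480e-04] turn -0.266549690695498
```

>>> step_arm:
  deltas:
    - [0.005,0.02,0,0,0,-0.02,1]
    - [0.014,0.06,0,0,0,-0.06,1]
    - [0.023,0.1,0,0,0,-0.1,1]
    - [0.032,0.14,0,0,0,-0.14,1]
    - [0.041,0.18,0,0,0,-0.18,1]
    - [0.05,0.22,0,0,0,-0.21,1]
    - [0.059,0.26,0,0,0,-0.24,1]
    - [0.066,0.29,0,0,0,-0.26,1]
    - [0.0692,0.305,0,0,0,-0.2665,1]
    - [0.0692,0.305,0,0,0,-0.2665,1]
    - [0.0692,0.305,0,0,0,-0.2665,1]
    - [0.0692,0.305,0,0,0,-0.2665,1]
    - [0.0692,0.305,0,0,0,-0.2665,1]

```text
time: 7.15
tool_pos: [0.5778, 0.1295, 0.1702]
tool_rot: [-0.0, 0.038, 0.999, -0.0]
contact_force: [0.7, -0.3, -3.0]
gripper_width: 0.155
```

```bash
python3 snap.py wF; python3 - <<'E'
from plant import manip
import cv2
for n,(x,y,w,h) in dict(scene=(280,120,160,140),top=(230,100,110,110)).items():
    im=manip.grab_frame(n);cv2.imwrite(f"pics/{n}F.png",cv2.resize(im[y:y+h,x:x+w,::-1],None,fx=4,fy=4,interpolation=cv2.INTER_CUBIC))
E
```

```text
7.15 [0.5778 0.1295 0.1702] 175.696879928531 [ 0.68 -0.3  -3.01] 0.15548567137108898
```

View pics/wF.png

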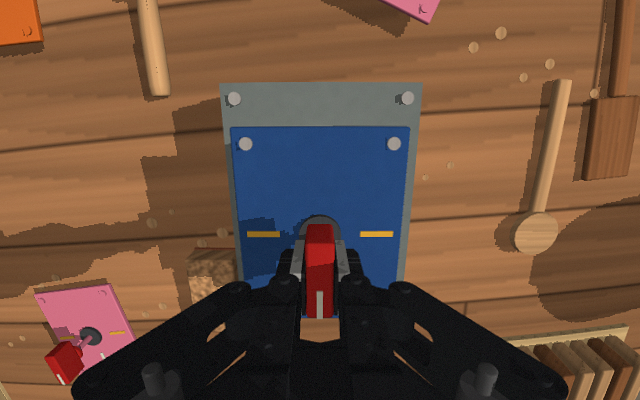

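View pics/sceneF.png

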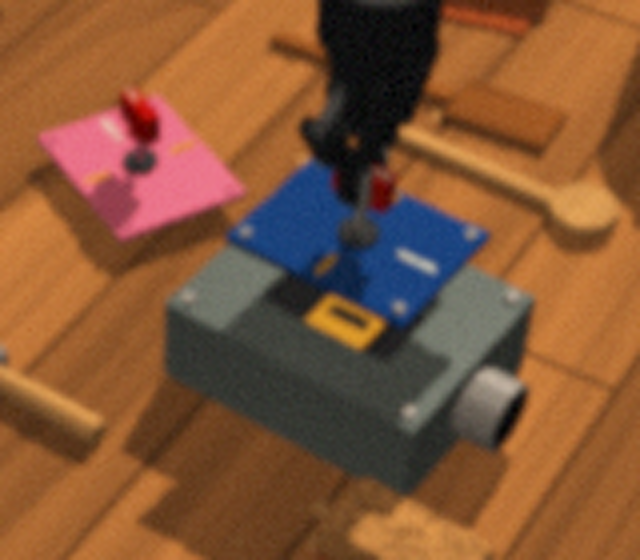

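```bash
python3 - <<'E'
import cv2
t=cv2.imread("pics/wF.png")
cv2.imwrite("pics/wFc.png",cv2.resize(t[75:155,215:430],None,fx=3.7,fy=3.7,interpolation=cv2.INTER_CUBIC))
E
```

```text
(no output)
```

View pics/wFc.png

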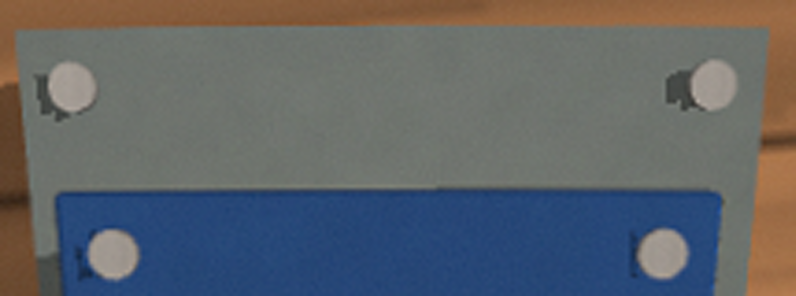

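```bash
python3 - <<'E'
from h import *
import pickle
s,F=pickle.load(open("wF.pkl","rb"));R=Rt(s);p=s['tool_pos']
sA,A=pickle.load(open("wA.pkl","rb"))
psi=np.radians(-4.2);B=np.array([[np.cos(psi),-np.sin(psi)],[np.sin(psi),np.cos(psi)]]).T
o=np.array([.5765,.132])
for q in((217.5,84.5),(350,44),(385,210),(271,239)): print('A screw in open frame',(B@(onz(A,q,.072)[:2]-o)).round(4))
for q in((208,75),(358,29),(396,216),(266,247)): print('A corner in open frame',(B@(onz(A,q,.07)[:2]-o)).round(4))
c=lambda x,y:((x+.5)/3.7-.5+215,(y+.5)/3.7-.5+75)
zt=p[2]-.0605+.022
for n,a,z in(("screw L",(72,86),.072),("screw R",(714,84),.072),("boxcorner L",(17,31),.07),("R",(768,28),.07),("cover L",(58,192),zt),("cover R",(721,190),zt),("cs L",(113,254),zt+.002),("cs R",(662,253),zt+.002)):
    X=onz(F,c(*a),z);print(n,(R.T@(X-p)).round(4),(B@(X[:2]-o)).round(4))
E
```

```text
A screw in open frame [-0.0862 -0.0691]
A screw in open frame [-0.0876  0.0681]
A screw in open frame [0.0884 0.0679]
A screw in open frame [ 0.0896 -0.0683]
A corner in open frame [-0.0977 -0.0759]
A corner in open frame [-0.099   0.0789]
A corner in open frame [0.0997 0.0792]
A corner in open frame [ 0.0989 -0.0779]
screw L [ 0.0892 -0.0658  0.0982] [-0.0879 -0.0681]
screw R [0.0897 0.0703 0.0982] [-0.0881  0.068 ]
boxcorner L [ 0.1006 -0.0772  0.1002] [-0.0993 -0.0795]
R [0.1012 0.0815 0.1002] [-0.0996  0.0792]
cover L [ 0.07   -0.0522  0.0385] [-0.0687 -0.0545]
cover R [0.0703 0.055  0.0385] [-0.0688  0.0527]
cs L [ 0.0602 -0.0435  0.0365] [-0.0589 -0.0458]
cs R [0.0604 0.0456 0.0365] [-0.0589  0.0433]
```

>>> step_arm:
  deltas:
    - [0.0011,0.0012,0.01,0,0,0,1]
    - [0.0011,0.0012,0.025,0,0,0,1]
    - [0.0011,0.0012,0.035,0,0,0,1]
    - [0.0011,0.0012,0.035,0,0,0,1]
    - [0.0011,0.0012,0.035,0,0,0,1]
    - [0.0011,0.0012,0.037,0,0,0,1]
    - [0.0011,0.0012,0.039,0,0,0,1]
    - [0.0011,0.0012,0.041,0,0,0,1]
    - [0.0011,0.0012,0.042,0,0,0,1]
    - [0.0011,0.0012,0.043,0,0,0,1]
    - [0.0011,0.0012,0.044,0,0,0,1]
    - [0.0011,0.0012,0.044,0,0,0,1]

```text
time: 8.5
tool_pos: [0.5767, 0.132, 0.1261]
tool_rot: [-0.0, 0.037, 0.999, -0.0]
contact_force: [-0.1, -0.3, -4.6]
gripper_width: 0.154
```

```bash
python3 snap.py wG
```

```text
8.5 [0.5767 0.132  0.1261] 175.79891571958188 [-0.07 -0.29 -4.62] 0.1541485615710186
```

View pics/wG.png

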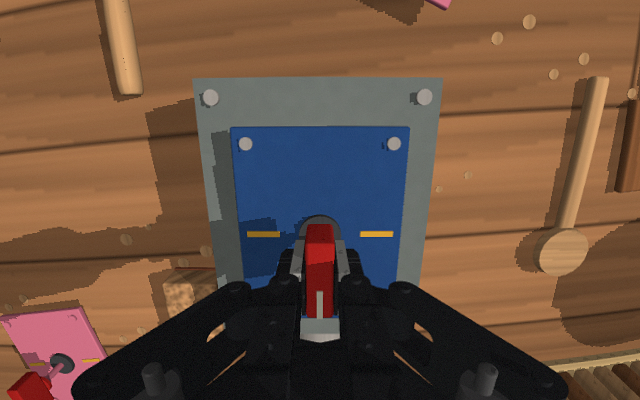

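>>> step_arm:
  deltas:
    - [0,0,0.002,0,0,0,1]
    - [0,0,0.004,0,0,0,1]
    - [0,0,0.006,0,0,0,1]
    - [0,0,0.008,0,0,0,1]
    - [0,0,0.009,0,0,0,1]
    - [0,0,0.01,0,0,0,1]
    - [0,0,0.0105,0,0,0,1]
    - [0,0,0.0105,0,0,0,1]

```text
time: 9.35
tool_pos: [0.5767, 0.132, 0.1157]
tool_rot: [-0.0, 0.037, 0.999, -0.0]
contact_force: [0.7, 0.8, -2.8]
gripper_width: 0.152
```

>>> step_arm:
  deltas:
    - [0,0,0.0005,0,0,0,1]
    - [0,0,0.001,0,0,0,1]
    - [0,0,0.0015,0,0,0,1]
    - [0,0,0.002,0,0,0,1]
    - [0,0,0.0025,0,0,0,1]
    - [0,0,0.003,0,0,0,1]
    - [0,0,0.003,0,0,0,1]

```text
time: 10.05
tool_pos: [0.577, 0.1321, 0.1132]
tool_rot: [0.0, 0.037, 0.999, 0.0]
contact_force: [-2.9, 0.7, 2.7]
gripper_width: 0.151
```

```bash
python3 snap.py wH; python3 - <<'E'
from plant import manip
import cv2
for n,(x,y,w,h) in dict(scene=(280,120,160,140)).items():
    im=manip.grab_frame(n);cv2.imwrite(f"pics/{n}H.png",cv2.resize(im[y:y+h,x:x+w,::-1],None,fx=4,fy=4,interpolation=cv2.INTER_CUBIC))
E
```

```text
10.05 [0.577  0.1321 0.1132] 175.8004955573053 [-2.9   0.74  2.69] 0.15056041272615842
```

View pics/sceneH.png

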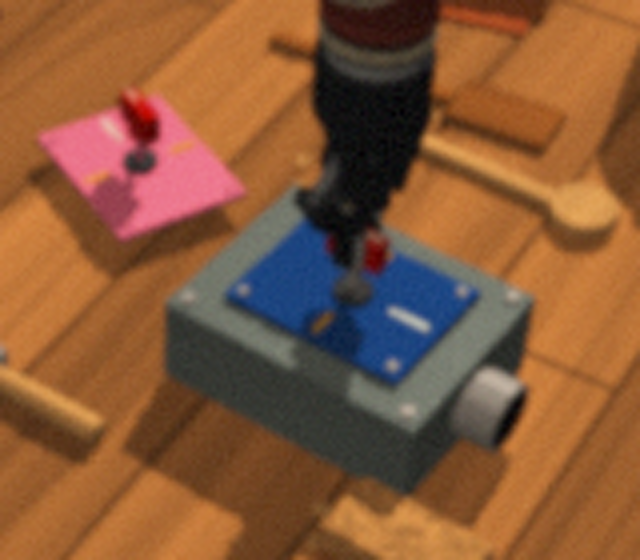

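View pics/wH.png

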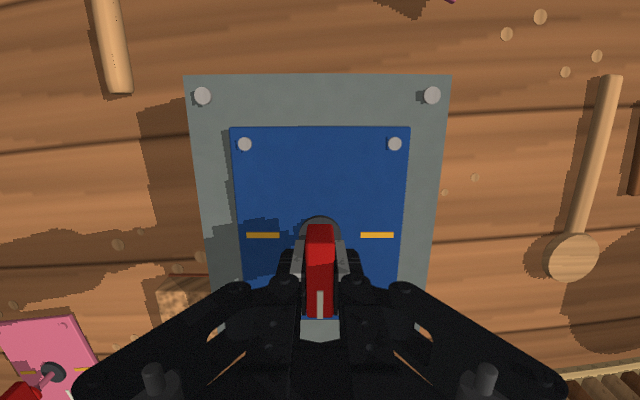

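>>> step_arm:
  deltas:
    - [0.0005,0,0.0005,0,0,0,1]
    - [0.0005,0,0.0015,0,0,0,1]
    - [0.0005,0,0.0025,0,0,0,1]
    - [0.0005,0,0.0035,0,0,0,1]
    - [0.0005,0,0.0045,0,0,0,1]
    - [0.0005,0,0.005,0,0,0,1]
    - [0.0005,0,0.005,0,0,0,1]

```text
time: 10.85
tool_pos: [0.5768, 0.1321, 0.1081]
tool_rot: [0.001, 0.037, 0.999, 0.0]
contact_force: [1.4, 0.6, 4.1]
gripper_width: 0.15
```

```bash
python3 snap.py wI
```

```text
10.85 [0.5768 0.1321 0.1081] 175.79806724209394 [1.42 0.56 4.09] 0.15035412328087802
```

View pics/wI.png

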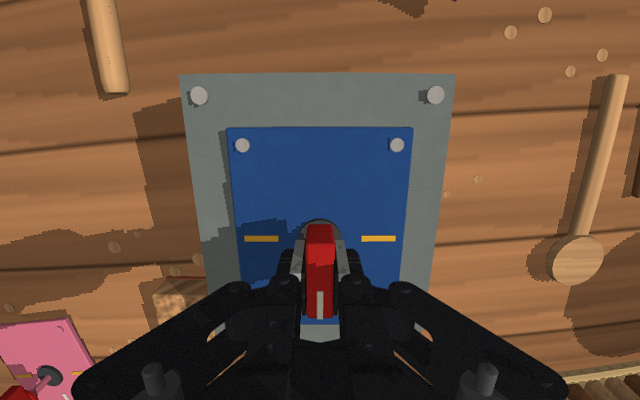

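```bash
python3 - <<'E'
import cv2
t=cv2.imread("pics/wI.png")
cv2.imwrite("pics/wIc.png",cv2.resize(t[60:160,170:465],None,fx=2.7,fy=2.7,interpolation=cv2.INTER_CUBIC))
E
```

```text
(no output)
```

View pics/wIc.png

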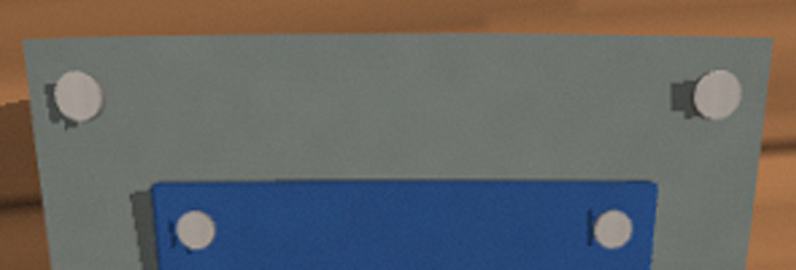

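```bash
python3 - <<'E'
from h import *
import pickle
s,F=pickle.load(open("wI.pkl","rb"));R=Rt(s);p=s['tool_pos']
c=lambda x,y:((x+.5)/2.7-.5+170,(y+.5)/2.7-.5+60)
for n,a,z in(("screw L",(79,96),.072),("screw R",(717,94),.072),("boxcorner L",(23,39),.07),("R",(772,38),.07),("cover L",(152,183),.076),("cover R",(657,182),.076),("cs L",(196,230),.078),("cs R",(613,229),.078)):
    X=onz(F,c(*a),z);print(n,(R.T@(X-p)).round(4))
E
```

```text
screw L [ 0.0879 -0.0682  0.036 ]
screw R [0.0883 0.0676 0.036 ]
boxcorner L [ 0.0998 -0.0799  0.038 ]
R [0.0999 0.0791 0.038 ]
cover L [ 0.0698 -0.0528  0.032 ]
cover R [0.07  0.055 0.032]
cs L [ 0.06   -0.0435  0.03  ]
cs R [0.0602 0.0458 0.0301]
```

>>> step_arm:
  deltas:
    - [0,0,0.0005,0,0,0,1]
    - [0,0,0.001,0,0,0,1]
    - [0,0,0.0015,0,0,0,1]
    - [0,0,0.002,0,0,0,1]
    - [0,0,0.0025,0,0,0,1]
    - [0,0,0.0025,0,0,0,1]

```text
time: 11.5
tool_pos: [0.5767, 0.1321, 0.1055]
tool_rot: [0.001, 0.037, 0.999, 0.0]
contact_force: [2.9, -0.4, 5.0]
gripper_width: 0.15
```

>>> step_arm:
  deltas:
    - [0,0,0.0005,0,0,0,1]
    - [0,0,0.0005,0,0,0,1]

```text
time: 11.7
tool_pos: [0.5767, 0.1321, 0.105]
tool_rot: [0.001, 0.037, 0.999, 0.0]
contact_force: [4.1, -0.2, 5.0]
gripper_width: 0.151
```

>>> step_arm:
  deltas:
    - [0,0,0.0005,0,0,0,1]
    - [0,0,0.0005,0,0,0,1]

```text
time: 11.9
tool_pos: [0.5766, 0.132, 0.1045]
tool_rot: [0.001, 0.037, 0.999, 0.0]
contact_force: [3.8, -0.1, 4.8]
gripper_width: 0.152
```

>>> step_arm:
  deltas:
    - [0,0,0.0005,0,0,0,1]
    - [0,0,0.0005,0,0,0,1]

```text
time: 12.1
tool_pos: [0.5766, 0.1321, 0.104]
tool_rot: [0.0, 0.037, 0.999, 0.0]
contact_force: [4.7, -0.1, 4.2]
gripper_width: 0.151
```

>>> step_arm:
  deltas:
    - [-0.0003,0,0.0005,0,0,0,1]
    - [-0.0003,0,0.0005,0,0,0,1]

```text
time: 12.3
tool_pos: [0.5766, 0.1321, 0.1033]
tool_rot: [0.0, 0.037, 0.999, 0.0]
contact_force: [3.2, -0.3, 5.5]
gripper_width: 0.149
```

>>> step_arm:
  deltas:
    - [0,0,0.0005,0,0,0,1]
    - [0,0,0.0005,0,0,0,1]

```text
time: 12.5
tool_pos: [0.5767, 0.132, 0.1029]
tool_rot: [0.0, 0.037, 0.999, 0.0]
contact_force: [3.8, 0.7, 5.3]
gripper_width: 0.158
```

>>> step_arm:
  deltas:
    - [0,0,0.0005,0,0,0,1]
    - [0,0,0.0005,0,0,0,1]

```text
time: 12.7
tool_pos: [0.5767, 0.1321, 0.1024]
tool_rot: [0.0, 0.037, 0.999, 0.0]
contact_force: [3.3, 0.3, 5.2]
gripper_width: 0.151
```

>>> step_arm:
  deltas:
    - [0,0,0.0005,0,0,0,1]
    - [0,0,0.0005,0,0,0,1]

```text
time: 12.9
tool_pos: [0.5767, 0.1321, 0.102]
tool_rot: [0.0, 0.037, 0.999, 0.0]
contact_force: [4.3, 0.1, 5.3]
gripper_width: 0.151
```

>>> step_arm:
  deltas:
    - [-0.0003,0,0.0005,0,0,0,1]
    - [-0.0003,0,0.0005,0,0,0,1]

```text
time: 13.1
tool_pos: [0.5767, 0.1321, 0.1013]
tool_rot: [-0.0, 0.037, 0.999, 0.0]
contact_force: [3.0, 0.3, 5.0]
gripper_width: 0.15
```

>>> step_arm:
  deltas:
    - [-0.0001,0,0.0005,0,0,0,1]
    - [-0.0001,0,0.0005,0,0,0,1]

```text
time: 13.3
tool_pos: [0.5767, 0.132, 0.1008]
tool_rot: [-0.0, 0.037, 0.999, 0.0]
contact_force: [3.6, 0.2, 4.7]
gripper_width: 0.157
```

>>> step_arm:
  deltas:
    - [-0.0001,0,0.0005,0,0,0,1]
    - [-0.0001,0,0.0005,0,0,0,1]

```text
time: 13.5
tool_pos: [0.5768, 0.1321, 0.1003]
tool_rot: [-0.0, 0.037, 0.999, 0.0]
contact_force: [3.0, 0.2, 5.7]
gripper_width: 0.155
```

>>> step_arm:
  deltas:
    - [-0.0001,0,0.0005,0,0,0,1]
    - [-0.0001,0,0.0005,0,0,0,1]

```text
time: 13.7
tool_pos: [0.5768, 0.1321, 0.0998]
tool_rot: [-0.001, 0.037, 0.999, 0.0]
contact_force: [2.2, 1.1, 6.1]
gripper_width: 0.151
```

>>> step_arm:
  deltas:
    - [-0.0001,0,0.0005,0,0,0,1]
    - [-0.0001,0,0.0005,0,0,0,1]

```text
time: 13.9
tool_pos: [0.5768, 0.1321, 0.0998]
tool_rot: [-0.001, 0.037, 0.999, -0.0]
contact_force: [0.7, 0.5, 8.5]
gripper_width: 0.148
```

>>> step_arm:
  deltas:
    - [-0.0001,0,0.0005,0,0,0,1]
    - [-0.0001,0,0.0005,0,0,0,1]

```text
time: 14.1
tool_pos: [0.5769, 0.1321, 0.0998]
tool_rot: [-0.001, 0.037, 0.999, -0.0]
contact_force: [-1.2, 0.5, 11.2]
gripper_width: 0.151
```

```bash
python3 snap.py wJ
```

```text
14.1 [0.5769 0.1321 0.0998] 175.80604308447815 [-1.17  0.51 11.18] 0.15139701588509402
```

View pics/wJ.png

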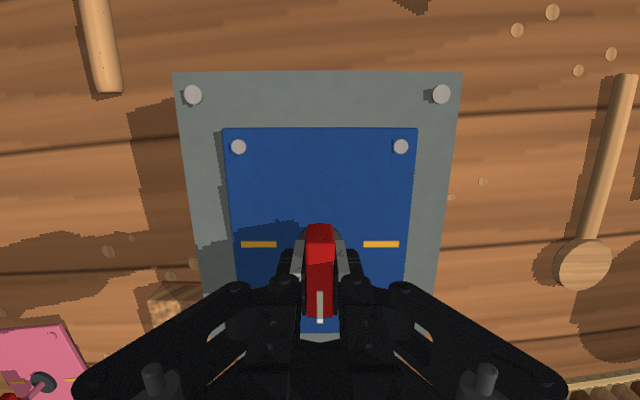

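>>> step_arm:
  deltas:
    - [0,0,-0.0014,0,0,0,1]
    - [0,0,-0.0014,0,0,0,1]
    - [0,0,-0.0014,0,0,0.06,1]
    - [0,0,-0.0014,0,0,0.12,1]
    - [0,0,-0.0014,0,0,0.18,1]
    - [0,0,-0.0014,0,0,0.24,1]
    - [0,0,-0.0014,0,0,0.3,1]
    - [0,0,-0.0014,0,0,0.3,1]

```text
time: 14.95
tool_pos: [0.5769, 0.1323, 0.1002]
tool_rot: [-0.001, 0.186, 0.983, 0.0]
contact_force: [2.4, 1.7, 5.7]
gripper_width: 0.152
```

```bash
python3 snap.py wK; python3 -c "
from plant import manip
s=manip.state();print(s['ft_torque'])"
```

```text
14.95 [0.5769 0.1323 0.1002] 158.55671969046244 [2.45 1.66 5.67] 0.15221060460778899
[ 0.04345324 -0.41047669 -0.05562962]
```

View pics/wK.png

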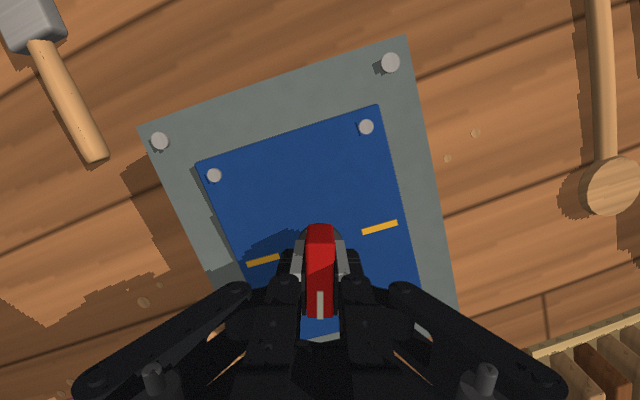

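>>> step_arm:
  deltas:
    - [0,0,0,0,0,0.06,1]
    - [0,0,0,0,0,0.12,1]
    - [0,0,0,0,0,0.18,1]
    - [0,0,0,0,0,0.24,1]
    - [0,0,0,0,0,0.3,1]
    - [0,0,0,0,0,0.3,1]

```text
time: 15.6
tool_pos: [0.5769, 0.1326, 0.1002]
tool_rot: [-0.001, 0.331, 0.944, 0.0]
contact_force: [2.1, 1.7, 6.0]
gripper_width: 0.151
```

```bash
python3 snap.py wL; python3 -c "
from plant import manip
s=manip.state();print(s['ft_torque'])"
```

```text
15.6 [0.5769 0.1326 0.1002] 141.36700290144626 [2.07 1.68 6.  ] 0.15137524191273524
[ 0.25428215 -0.44683953 -0.03861272]
```

View pics/wL.png

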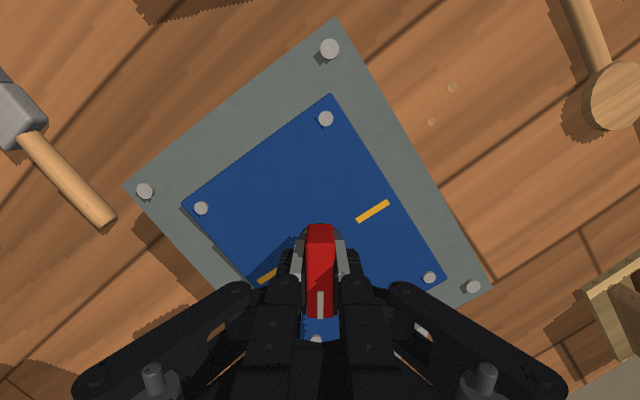

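The knob turns freely (torque about 0.04 N·m, bar 34° relative to the plate, plate still parallel to the box). I'll finish the quarter turn.

>>> step_arm:
  deltas:
    - [0,0,0,0,0,0.08,1]
    - [0,0,0,0,0,0.16,1]
    - [0,0,0,0,0,0.24,1]
    - [0,0,0,0,0,0.32,1]
    - [0,0,0,0,0,0.4,1]
    - [0,0,0,0,0,0.48,1]
    - [0,0,0,0,0,0.56,1]
    - [0,0,0,0,0,0.64,1]
    - [0,0,0,0,0,0.7,1]
    - [0,0,0,0,0,0.7,1]

```text
time: 16.65
tool_pos: [0.5774, 0.1329, 0.1006]
tool_rot: [-0.001, 0.634, 0.773, 0.001]
contact_force: [3.9, 2.4, 5.9]
gripper_width: 0.155
```

>>> step_arm:
  deltas:
    - [0,0,0,0,0,0.06,1]
    - [0,0,0,0,0,0.12,1]
    - [0,0,0,0,0,0.18,1]
    - [0,0,0,0,0,0.23,1]
    - [0,0,0,0,0,0.26,1]
    - [0,0,0,0,0,0.26,1]
    - [0,0,0,0,0,0.26,1]
    - [0,0,0,0,0,0.26,1]

```text
time: 17.45
tool_pos: [0.5777, 0.1329, 0.1007]
tool_rot: [-0.0, 0.729, 0.685, 0.001]
contact_force: [4.2, 2.7, 6.8]
gripper_width: 0.151
```

```bash
python3 snap.py wM; python3 -c "
from plant import manip
s=manip.state();print(s['ft_torque'])"
```

```text
17.45 [0.5777 0.1329 0.1007] 86.408990970731 [4.24 2.66 6.77] 0.15107613402134684
[ 0.45789223 -0.72029526 -0.05237595]
```

View pics/wM.png

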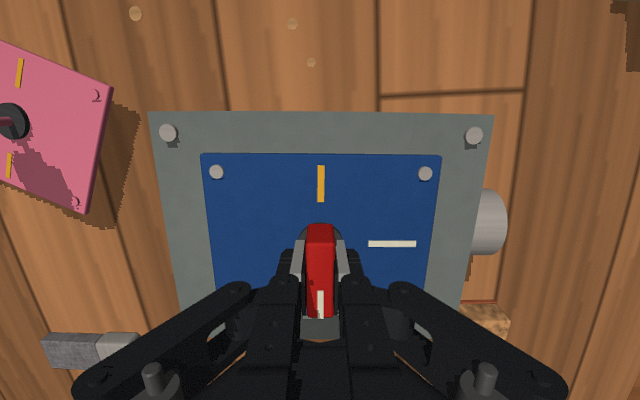

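>>> step_arm:
  deltas:
    - [0.0003,0.0004,-0.0004,0,0,0,1]
    - [0.0003,0.0004,-0.0008,0,0,0,1]
    - [0.0003,0.0004,-0.0012,0,0,0,1]
    - [0.0003,0.0004,-0.0012,0,0,0,1]

```text
time: 17.9
tool_pos: [0.5777, 0.133, 0.1017]
tool_rot: [-0.001, 0.729, 0.685, 0.001]
contact_force: [3.7, 2.4, 5.3]
gripper_width: 0.148
```

>>> step_arm:
  deltas:
    - [0,0,0,0,0,0,0.6]
    - [0,0,0,0,0,0,0.5]
    - [0,0,0,0,0,0,0.3]
    - [0,0,0,0,0,0,0]
    - [0,0,0,0,0,0,-0.5]
    - [0,0,0,0,0,0,-1]
    - [0,0,0,0,0,0,-1]
    - [0,0,0,0,0,0,-1]

```text
time: 18.7
tool_pos: [0.5778, 0.1322, 0.1015]
tool_rot: [-0.0, 0.729, 0.685, -0.0]
contact_force: [0.2, -0.7, -0.1]
gripper_width: 1.0
```

```bash
python3 snap.py wN
```

```text
18.7 [0.5778 0.1322 0.1015] 86.41622843145284 [ 0.22 -0.67 -0.05] 1.0003952127631046
```

View pics/wN.png

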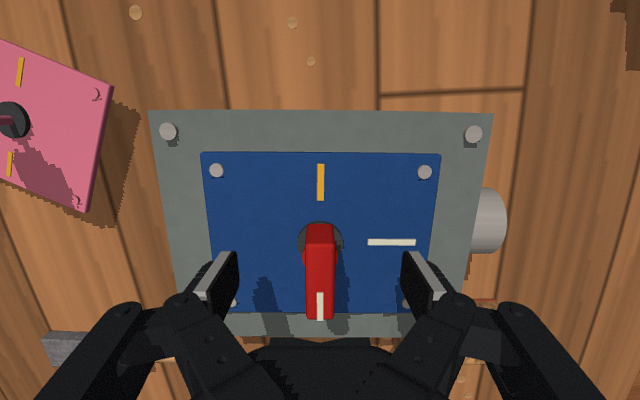

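Gripper is open and free of the knob. The bar points along the cover's y (tip at (320,305)) and the cover is flat. Backing off upward.

>>> step_arm:
  deltas:
    - [0,0,-0.01,0,0,0,-1]
    - [0,0,-0.03,0,0,0,-1]
    - [0,0,-0.06,0,0,0,-1]
    - [0,0,-0.1,0,0,0,-1]
    - [0,0,-0.12,0,0,0,-1]
    - [0.06,0,-0.12,0,0,0,-1]
    - [0.06,0,-0.12,0,0,0,-1]
    - [0.06,0,-0.12,0,0,0,-1]

```text
time: 19.55
tool_pos: [0.5814, 0.1934, 0.222]
tool_rot: [0.0, 0.728, 0.686, 0.0]
contact_force: [0.7, -0.4, -0.4]
gripper_width: 1.002
```

```bash
python3 snap.py wO; python3 - <<'E'
from plant import manip
import cv2
im=manip.grab_frame("scene");cv2.imwrite("pics/sceneO.png",cv2.resize(im[120:260,280:440,::-1],None,fx=4,fy=4,interpolation=cv2.INTER_CUBIC))
cv2.imwrite("pics/sceneOfull.png",im[:,:,::-1])
t=cv2.imread("pics/wO.png")
E
```

```text
19.55 [0.5814 0.1934 0.222 ] 86.57024549849146 [ 0.7  -0.39 -0.39] 1.002427982092138
```

View pics/wO.png

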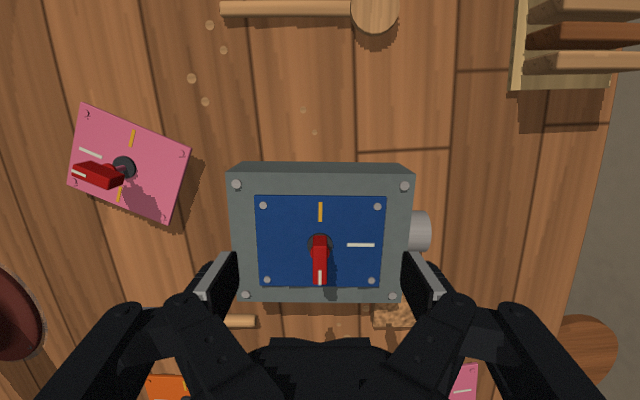

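View pics/sceneO.png

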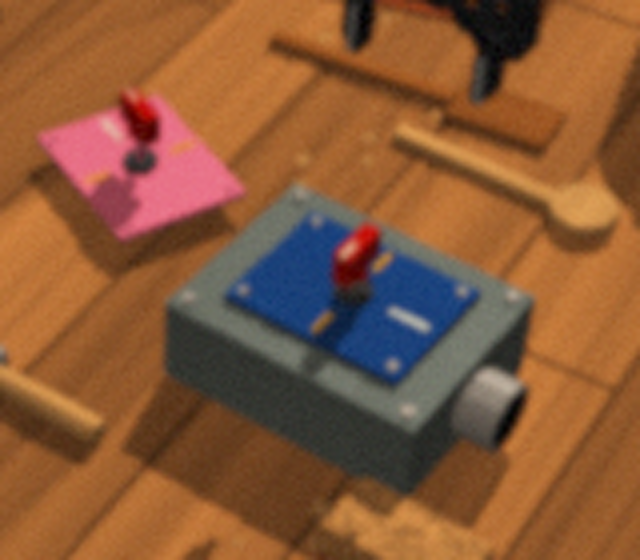

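View pics/sceneOfull.png

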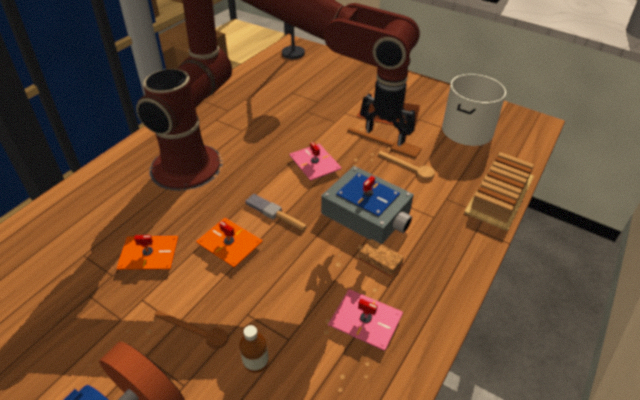

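```bash
python3 - <<'E'
from h import *
import pickle
s,c=pickle.load(open("wO.pkl","rb"))
t=cv2.imread("pics/wO.png");cv2.imwrite("pics/wOc.png",cv2.resize(t[155:310,220:420],None,fx=3.8,fy=3.8,interpolation=cv2.INTER_CUBIC))
o=np.array([.5768,.132]);a=np.radians(-4.2);x=np.array([np.cos(a),np.sin(a)]);y=np.array([-x[1],x[0]])
k=lambda q:((q-[220,155])*3.8).round(0)
for z in(.121,.134):
    P=[np.r_[o+i*.021*y+j*.007*x,z] for i,j in((1,1),(1,-1),(-1,-1),(-1,1))];print(z,k(proj(c,P)).tolist())
P=[np.r_[o+i*.055*y+j*.07*x,.076] for i,j in((1,1),(1,-1),(-1,-1),(-1,1))];print('plate',k(proj(c,P)).tolist())
E
```

```text
0.121 [[408.0, 348.0], [351.0, 347.0], [350.0, 495.0], [405.0, 496.0]]
0.134 [[410.0, 373.0], [349.0, 372.0], [348.0, 526.0], [406.0, 527.0]]
plate [[636.0, 163.0], [126.0, 157.0], [147.0, 501.0], [604.0, 506.0]]
```

View pics/wOc.png

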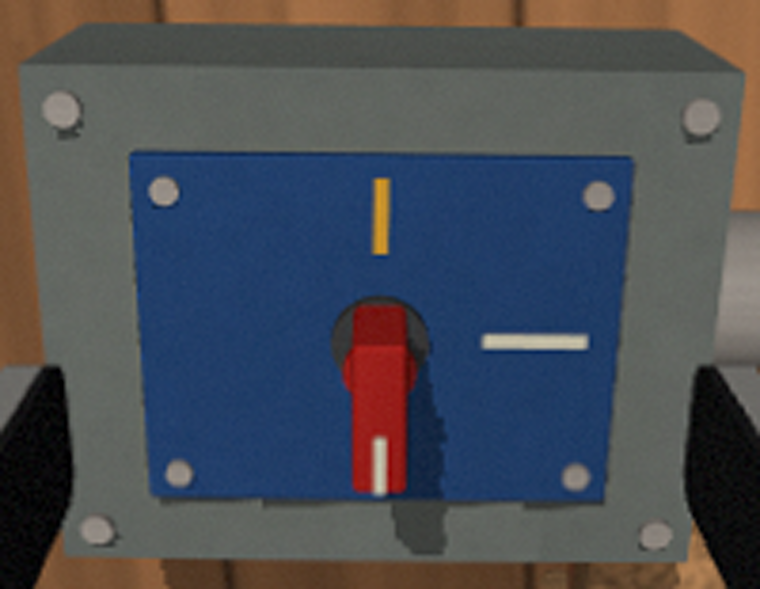

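The knob's top bar edges are at crop rows 347 and 494. That matches the locked height (predicted 348/495) and not the unpushed one (373/527). The plate corners fit a flat seat. Handing in.

```bash
python3 -c "
from plant import manip
print(manip.job_done()); print(manip.state()['time'])"
```

```text
the job is handed in; nothing more can be done
None
the job is handed in; nothing more can be done
```

The blue cover is seated in the opening and its knob is locked: I gripped it by the knob, set it in, pushed to the bottom, turned it 89.4° clockwise and let go. I handed the job in at about 20 s; it returned no verdict.

- **Push:** the knob bottomed after about 14.7 mm of travel, and the largest force read on the tool was about 11 N. I backed off slightly before turning. The turn was free at about 0.05 N·m.
- **Seat:** in the last wrist picture the plate lies flat and parallel to the box. Part-way through the push, the wrist picture put the plate about 1.4 mm off centre in y; I did not measure the offset again after the turn.
- **Lock:** the bar lies along the cover's y, and its top edges fit a knob about 13 mm lower than at the start.
- **Clear of everything:** the gripper is open about 12 cm above the knob and reads no contact force. I saw none of the bystanders shifted in the last scene picture, though I only checked them by eye.
- **What disagreed:**
  - Side forces of 3 to 5 N showed up while seating and turning; I eased them with sub-millimetre shifts.
  - My first two-view height for the knob's top came out at 71 mm instead of 80 mm because the two views were too close together. I went by its apparent size and the given height instead.

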